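# Square a valve manifold on the fences and load the inclined nest

## Robot

A 7-joint arm with a two-finger parallel gripper is mounted at the origin on the work surface. World frame = base frame: x ahead of the robot, y to its left, z up, the work surface at z = 0. Lengths are in m, angles in rad, forces in N, time in s.
With the tool pointing down it reaches from about 0.35 to 0.9 m from the base axis. Payload 19.9 kg.
Tool frame: the origin (TCP) lies on the front face of the gripper's body, between the roots of the fingers; the fingertips stand 97 mm ahead of it and the grasp point (between the pads) lies 78 mm ahead of it; x points along the fingers, y is the direction in which the jaws open and shut, and the axes are right-handed (so a half turn about x gives the same grasp; the last joint's range is limited). The gripper opens to 94 mm and grips with 3 to 60 N. Pads are 16 mm wide; open, the fingers measure 119 mm over their backs; the gripper's body (75 mm by 177 mm) begins 78 mm behind the grasp point.
Start: joints at [-1.29, 0.417, -0.01, 1.614, 0.005, 1.111, -0.053], TCP at [0.198, 0.593, 0.303] pointing down, gripper open.
Joint ranges: [-2.81, 2.81], [-0.39, 2.02], [-1.27, 1.25], [0.06, 2.57], [-1.19, 4.33], [0.19, 2], [-2.82, 2.82]. Speed limits (rad/s): [1.89, 1.89, 2.39, 2.39, 3.01, 3.01, 3.01].

## Interface

Orientations are given as a 3x3 rotation matrix whose columns are the frame's x, y, z axes.
In Python, from cell import robot gives the robot as it stands. Calls block until the motion is done:
- robot.reach(position, orientation): joint-space move of the TCP to a pose.
- robot.move_linear(position, orientation=None, rate=0.15, guard=None): straight line of the TCP; orientation=None keeps the orientation; rate is the mean speed in m/s. With guard (N) it stops when the force on the tool has changed by that much, and returns True; else False.
- robot.movej(angles): joint-space move.
- robot.gripper_to(opening, force=None): finger opening in m; force is the grip in N (None keeps the last); returns when the fingers have stopped.
- robot.pause(seconds).
- robot.inverse_kinematics(position, orientation): joint angles nearest the present ones, or None.
- robot.read_camera(name): name is "scene" or "top"; returns a dict with "image" (420x560x3 uint8, red, green, blue), "camera_matrix" (3x3 intrinsics, pixels), "origin" and "orientation" of the camera in the world. Camera axes: x right, y down, z forward; pixel columns grow to the right and rows downward; lengths in m; the calibration is good to about 2 mm. A picture is of the moment at which its call begins. There is no depth.
A pose or a line that the arm cannot do raises robot.MotionError and nothing moves.
- robot.close_job(): hands the job in, once; it reports no verdict.
Readings, each from a call of its own:
- robot.current_clock(): time.
- robot.current_joints(): joint angles.
- robot.current_dq(): joint speeds.
- robot.current_joint_efforts(): joint torques, N m.
- robot.current_eef_pos(): TCP position.
- robot.current_orientation(): TCP orientation.
- robot.current_contact_force(): force on the tool from outside, world axes, zero at the start.
- robot.current_moment(): the same for the moment, N m.
- robot.current_finger_gap(): finger opening in m.
Only numpy, scipy, OpenCV 4.12 (cv2) and the standard library are available. Lean on these libraries where they do the work, as an engineer would, in place of code of your own. Each camera call takes 0.05 s, during which the arm holds its last target. There are 200 camera calls.

## Task

Slide the aluminium manifold block on the steel plate into the corner until it sits flush against both blue fences, then pick it up and set it fully down, top side up, in the inclined blue nest whose long narrow pocket matches it, still holding it until it is home. Let go and leave the screwdriver, the bottle and the air cylinder where they are.

Things in the scene. Friction and masses are not known exactly. Their poses are not given: they have to be found in the camera images.
- block: Loose aluminium manifold block, 44 (x) x 120 (y) x 50 (z) mm, about 0.5 kg, flat sides, four brass-ringed ports on top. Origin: centre of its underside; y along its length, z up. It starts on the steel plate, ports up, up to 0.4 rad askew to the plate. Both ways round about z fit. It slides when pushed with 2 to 8 N (first touch may jolt to 15 N).
- plate: Fixed dark steel plate, 190 (x) x 240 (y) x 10 (z) mm, with two blue fences 14 mm thick, 14 mm high above the plate. Origin: centre of its underside; z up. Long fence along y on the +x side (far from the robot): inner face x = +75 mm, y = -105 to +85. End fence along x at the +y end: inner face y = +95 mm, x = -85 to +55. The -x and -y sides are open.
- squared (a point): Point on the plate's top face where the block's origin lies when its long side is flush on the long fence and its end on the end fence: (53, 35, 10) mm in the plate's frame. Axes as the plate's; the block's length then lies along y.
- nest_long_pocket: Fixed inclined blue tray of the matching nest, tipped 30 degrees towards the robot. Origin: centre of the pocket floor, 60 mm above the bench; z: outward normal of the floor, x up the slope, y level along the pocket's length. Pocket 50 (x) x 126 (y) mm: 3 mm play round the block; walls 7 mm high, then a yellow flared lip to 12 mm above the floor. Tray outside 94 x 148 mm.
- nest_square_pocket: The other inclined blue tray on an equal stand, same frame and outside size, but its pocket is 72 (x) x 90 (y) mm: the block does not fit it. Nothing is to be put here.
- actuator: Bystander: loose small air cylinder lying on the bench, 170 mm long (x) from x = -75 to +95 mm, 32 mm square heads, 40 mm high. Origin on the underside, below the barrel. Leave alone.
- sealant: Bystander: loose bottle with red cap, 44 mm across, 90 mm high, origin at the centre of its base. Leave alone.
- driver: Bystander: loose yellow-handled screwdriver lying on the bench along its x, about 170 mm long and 26 mm high, origin under its middle. Leave alone.
Mind the look-alikes: they are no part of the job. What is shaped like the block but pink, purple or turquoise is not meant.

How it is judged:
On the way, in this order (a step that is already met when the one before it is completed fails the run):
1. the block lies on the plate flush against both fences (within 2.5 mm and 1.7 degrees) (x of block in the frame of plate between 0.0505 and 0.0555 m and y of block in the frame of plate between 0.0325 and 0.0375 m and z of block in the frame of plate below 0.0125 m and angle between the y axis of block and the y axis of plate, either way round below 0.03 rad and angle between the z axis of block and the z axis of plate, either way round below 0.03 rad), for 0.3 s.
2. the block is lifted clear of the plate (more than 30 mm above it) (z of block in the frame of plate above 0.04 m), for 0.1 s.
3. the block is down in the long pocket, within 3 mm of its floor, while the fingers still hold it (x of block in the frame of nest_long_pocket between -0.005 and 0.005 m and y of block in the frame of nest_long_pocket between -0.005 and 0.005 m and z of block in the frame of nest_long_pocket between -0.003 and 0.003 m and angle between the y axis of block and the y axis of nest_long_pocket, either way round below 0.06 rad and angle between the z axis of block and the z axis of nest_long_pocket, either way round below 0.06 rad and contact force between the fingers and block above 1 N), for 0.1 s.
At the end, for the whole second after the job is handed in: The block rests, released and still, port side up in the long narrow pocket: its origin within 5 mm of the pocket centre along the slope and across, within 3 mm of the pocket floor, and its axes within 3.4 degrees of the pocket's (x of block in the frame of nest_long_pocket between -0.005 and 0.005 m and y of block in the frame of nest_long_pocket between -0.005 and 0.005 m and z of block in the frame of nest_long_pocket between -0.003 and 0.003 m and angle between the y axis of block and the y axis of nest_long_pocket, either way round below 0.06 rad and angle between the z axis of block and the z axis of nest_long_pocket, either way round below 0.06 rad and linear speed of block below 0.01 m/s and angular speed of block below 0.05 rad/s and contact force between the fingers and block below 0.1 N); the robot touches nothing.
It fails at once if the air cylinder is moved more than 25 mm (distance of actuator from where it was at the start of the episode above 0.025 m).
It fails at once if the bottle is moved more than 25 mm (distance of sealant from where it was at the start of the episode above 0.025 m).
It fails at once if the screwdriver is moved more than 25 mm (distance of driver from where it was at the start of the episode above 0.025 m).
It fails at once if the block is turned over or stood on end (angle between block's own z axis and vertical above 1.2 rad).
It also fails if it takes over 67 s, if anything falls off the work surface, if the arm or the gripper's body presses on something with over 40 N, if the wrist force passes 120 N, or if a joint passes its speed limit or range.

## Working session

There is one attempt and no reset: what is moved stays moved. The work goes in short steps, each a Python script; the robot and the scene stay as the last script left them, time stands still between calls to the robot, and variables do not carry over. Pictures are saved under pics/ and viewed, about 8 in all and at most 12, crops included, and the job is handed in when it is done.

```bash
ls; mkdir -p pics; python3 - <<'E'
from cell import robot
import cv2,numpy as np
for n in("scene","top"):
    c=robot.read_camera(n); cv2.imwrite(f"pics/{n}0.png",cv2.resize(c["image"][:,:,::-1],(784,588),interpolation=cv2.INTER_CUBIC))
    print(n,c["camera_matrix"].round(1).tolist(),np.round(c["origin"],4),np.round(c["orientation"],4).tolist())
print(robot.current_orientation().round(3) if hasattr(robot.current_orientation(),'round') else robot.current_orientation(), robot.current_clock())
E
```

```text
pics
scene [[452.4, 0.0, 274.5], [0.0, 452.4, 204.4], [0.0, 0.0, 1.0]] [1.4603 0.1646 0.977 ] [[-0.2696, 0.6669, -0.6947], [0.9628, 0.2005, -0.1811], [0.0185, -0.7177, -0.6961]]
top [[407.1, 0.0, 281.2], [0.0, 407.1, 210.1], [0.0, 0.0, 1.0]] [ 0.4048 -0.064   1.2855] [[0.001, -0.9922, 0.1243], [-0.9997, 0.002, 0.024], [-0.024, -0.1243, -0.992]]
[[-0.     0.316  0.949]
 [-0.001  0.949 -0.316]
 [-1.    -0.001  0.   ]] 0.1
```

View pics/scene0.png

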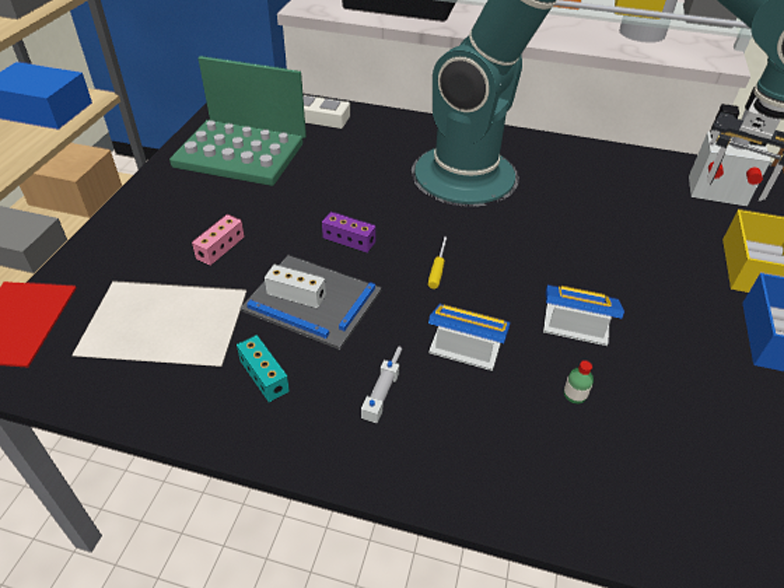

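View pics/top0.png

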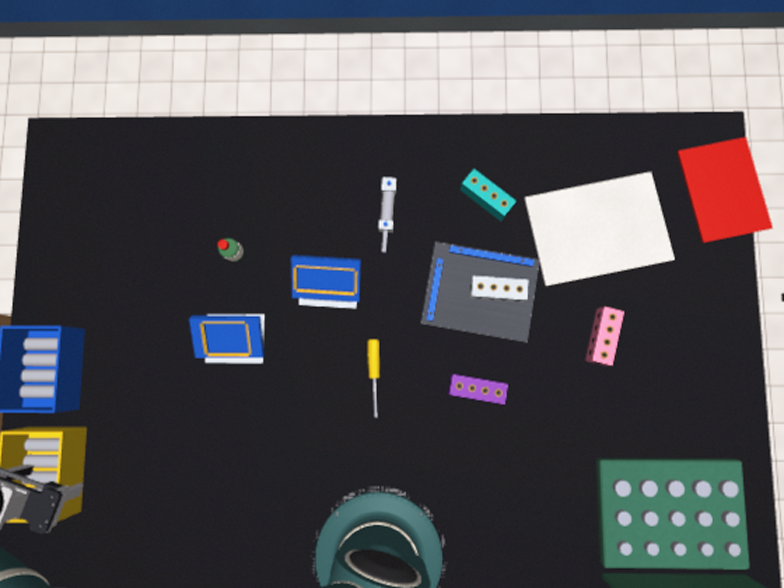

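The scene view shows the white block on the plate at (295,285). The long-pocket nest is at (470,330) and the square one at (583,310). The top view (1.4x) shows the block at (500,288), plate corners near (436,241), (538,262), (527,342), (422,323), and the long nest's yellow ring at (325,280).

```bash
cat > h.py <<'E'
from cell import robot
import cv2,numpy as np
def cast(c,uv,z):
    uv=np.atleast_2d(np.asarray(uv,float)); K=np.array(c["camera_matrix"]);R=np.array(c["orientation"]);o=np.array(c["origin"])
    d=(R@np.linalg.inv(K)@np.c_[uv,np.ones(len(uv))].T).T
    return o+d*((z-o[2])/d[:,2])[:,None]
def yellow(img): # brass / yellow
    h=cv2.cvtColor(img,cv2.COLOR_RGB2HSV); return cv2.inRange(h,(10,80,60),(35,255,255))
def blue(img):
    h=cv2.cvtColor(img,cv2.COLOR_RGB2HSV); return cv2.inRange(h,(100,120,80),(120,255,255))
def blobs(m,lo=3,box=None):
    if box: k=np.zeros_like(m);x0,y0,x1,y1=box;k[y0:y1,x0:x1]=m[y0:y1,x0:x1];m=k
    n,l,s,c=cv2.connectedComponentsWithStats(m)
    return [(int(s[i,4]),l==i,c[i]) for i in range(1,n) if s[i,4]>=lo]
E
cat > m1.py <<'E'
from h import *
B={"top":dict(plate=(296,165,392,250),nest=(200,175,265,225),block=(330,192,382,216)),"scene":dict(plate=(165,175,275,255),nest=(300,205,372,270),block=(186,185,236,220))}
for n in B:
    c=robot.read_camera(n);im=c["image"];b=B[n]
    print(n)
    # ring
    x0,y0,x1,y1=b["nest"]
    bl=max(blobs(yellow(im),20,b["nest"]),key=lambda t:t[0])
    pts=np.argwhere(bl[1])[:,::-1].astype(np.float32)
    hull=cv2.convexHull(pts); q=cv2.approxPolyN(hull,4).reshape(-1,2)
    print("ring",bl[0],q.round(1).tolist(),"hullcentre cast",cast(c,[bl[2]],.0695).round(4)[0])
    for p in q: print("  ",p,[cast(c,[p],z)[0,:2].round(4).tolist() for z in (.055,.084)])
    # ports
    ps=[t[2] for t in blobs(yellow(im),3,b["block"])]
    P=cast(c,ps,.06); print("ports",P[:,:2].round(4).tolist(),P.mean(0).round(4))
    # fences
    for t in sorted(blobs(blue(im),40,b["plate"]),key=lambda t:-t[0])[:2]:
        pts=cast(c,np.argwhere(t[1])[:,::-1],.024)[:,:2].astype(np.float32)
        print("fence",t[0],cv2.minAreaRect(pts))
    # plate : gray
    h=cv2.cvtColor(im,cv2.COLOR_RGB2HSV); print("plate px",h[230 if n=='top' else 190,340 if n=='top' else 225], "bench",h[150,200] if n=='top' else h[250,150])
    g=cv2.inRange(h,(0,0,60),(180,110,255))|blue(im)
    t=max(blobs(g,100,b["plate"]),key=lambda t:t[0])
    q=cv2.approxPolyN(cv2.convexHull(np.argwhere(t[1])[:,::-1].astype(np.float32)),4).reshape(-1,2)
    P=cast(c,q,.010)[:,:2]; print("plate",t[0],P.round(4).tolist(),"mean",P.mean(0).round(4),"sides",np.linalg.norm(P-np.roll(P,-1,0),axis=1).round(3))
E
python3 m1.py
```

```text
top
ring 140 [[254.0, 210.60000610351562], [210.0, 207.8000030517578], [210.0, 191.0], [254.0, 194.0]] hullcentre cast [0.5739 0.1144 0.0695]
   [254.     210.5625] [[0.5578, 0.0489], [0.5542, 0.0462]]
   [210.     207.8125] [[0.5665, 0.1839], [0.5627, 0.1781]]
   [210. 191.] [[0.6187, 0.1851], [0.6137, 0.1793]]
   [254. 194.] [[0.609, 0.0494], [0.6041, 0.0467]]
ports [[0.5773, -0.2198], [0.5745, -0.2493], [0.5723, -0.2768], [0.5703, -0.3042]] [ 0.5736 -0.2625  0.06  ]
fence 331 ((0.6510283946990967, -0.2517261505126953), (0.1902315467596054, 0.017557939514517784), 79.85269927978516)
fence 219 ((0.5753879547119141, -0.12419024109840393), (0.015569625422358513, 0.14098510146141052), 79.9166259765625)
plate px [114  25 102] bench [138  33  39]
plate 4951 [[0.4568, -0.3275], [0.4991, -0.0909], [0.6866, -0.1243], [0.7171, -0.4321]] mean [ 0.5899 -0.2437] sides [0.24  0.19  0.309 0.281]
scene
ring 225 [[359.5, 236.39999389648438], [309.3999938964844, 223.60000610351562], [316.29998779296875, 216.6999969482422], [362.1000061035156, 228.60000610351562]] hullcentre cast [0.5872 0.1153 0.0695]
   [359.52756 236.41733] [[0.5947, 0.1818], [0.6219, 0.1813]]
   [309.4286  223.57143] [[0.5867, 0.0395], [0.6142, 0.0434]]
   [316.31033 216.68965] [[0.5546, 0.0525], [0.5831, 0.056]]
   [362.12 228.64] [[0.5636, 0.1847], [0.5918, 0.1841]]
ports [[0.5698, -0.3061], [0.5728, -0.277], [0.5745, -0.2497], [0.5765, -0.2217]] [ 0.5734 -0.2636  0.06  ]
fence 394 ((0.6575455665588379, -0.25053995847702026), (0.19550098478794098, 0.023123012855648994), 79.81410217285156)
fence 232 ((0.5805379152297974, -0.12286274135112762), (0.019182834774255753, 0.15186913311481476), 79.98121643066406)
plate px [120   2 105] bench [ 19  18 226]
plate 3961 [[0.6932, -0.1257], [0.7236, -0.3443], [0.4331, -0.4827], [0.4952, -0.0918]] mean [ 0.5863 -0.2611] sides [0.221 0.322 0.396 0.201]
```

```bash
python3 - <<'E'
from h import *
a=[]
for n,(x0,y0) in {"top":(202,178),"scene":(300,208)}.items():
    im=robot.read_camera(n)["image"][y0:y0+50,x0:x0+70,::-1]; a.append(cv2.resize(im,None,fx=5.7,fy=5.7,interpolation=cv2.INTER_NEAREST))
    h=cv2.cvtColor(robot.read_camera(n)["image"],cv2.COLOR_RGB2HSV)
    print(n)
    for col in ((225,240) if n=="top" else (330,345)): print(col,[(r,h[r,col].tolist()) for r in (range(182,216) if n=="top" else range(214,242))])
cv2.imwrite("pics/nest.png",np.hstack(a))
E
```

```text
top
225 [(182, [114, 80, 51]), (183, [111, 185, 113]), (184, [109, 212, 167]), (185, [109, 211, 190]), (186, [109, 211, 203]), (187, [109, 211, 203]), (188, [109, 211, 203]), (189, [110, 177, 193]), (190, [9, 42, 169]), (191, [18, 127, 203]), (192, [110, 180, 176]), (193, [110, 209, 203]), (194, [109, 209, 203]), (195, [109, 211, 203]), (196, [109, 213, 202]), (197, [109, 210, 203]), (198, [109, 211, 203]), (199, [109, 213, 202]), (200, [109, 210, 204]), (201, [109, 213, 202]), (202, [109, 213, 202]), (203, [109, 213, 202]), (204, [109, 209, 203]), (205, [109, 210, 199]), (206, [111, 162, 172]), (207, [18, 113, 187]), (208, [22, 200, 232]), (209, [145, 22, 140]), (210, [110, 212, 203]), (211, [109, 211, 203]), (212, [109, 210, 204]), (213, [111, 146, 192]), (214, [109, 38, 212]), (215, [106, 12, 243])]
240 [(182, [143, 28, 37]), (183, [114, 113, 63]), (184, [110, 191, 123]), (185, [109, 209, 173]), (186, [109, 211, 195]), (187, [109, 211, 203]), (188, [109, 210, 203]), (189, [109, 213, 202]), (190, [110, 168, 188]), (191, [15, 53, 168]), (192, [18, 120, 195]), (193, [109, 183, 176]),
[... 1113 characters left out ...]
 [50, 4, 172]), (240, [60, 2, 155]), (241, [60, 5, 157])]
345 [(214, [138, 33, 39]), (215, [126, 34, 38]), (216, [138, 33, 39]), (217, [113, 25, 41]), (218, [132, 33, 39]), (219, [140, 21, 37]), (220, [126, 31, 41]), (221, [113, 27, 38]), (222, [132, 33, 39]), (223, [124, 51, 40]), (224, [7, 50, 46]), (225, [23, 197, 150]), (226, [25, 216, 243]), (227, [22, 114, 203]), (228, [108, 223, 189]), (229, [107, 212, 184]), (230, [108, 186, 171]), (231, [4, 14, 145]), (232, [24, 232, 228]), (233, [18, 76, 131]), (234, [108, 214, 174]), (235, [107, 202, 174]), (236, [107, 206, 182]), (237, [108, 199, 183]), (238, [107, 197, 188]), (239, [107, 204, 181]), (240, [107, 194, 181]), (241, [109, 78, 192])]
```

View pics/nest.png

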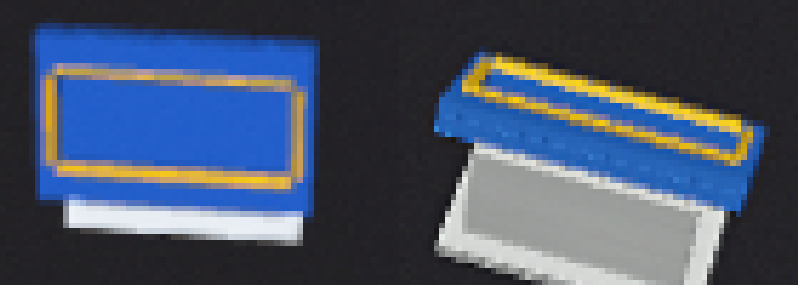

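```bash
python3 - <<'E'
from h import *
def f(n,pts): 
    c=robot.read_camera(n)
    for uv,z in pts: print(n,uv,z,cast(c,[uv],z)[0].round(4))
f("top",[((225,189.4),.085),((240,190.4),.085),((225,209.4),.056),((240,210.4),.056)])
f("scene",[((330,220.5),.056),((345,224.5),.056),((330,226.7),.085),((330,229.3),.085),((330,229.3),.079)])
E
```

```text
top (225, 189.4) 0.085 [0.6182 0.1339 0.085 ]
top (240, 190.4) 0.085 [0.615  0.0887 0.085 ]
top (225, 209.4) 0.056 [0.5614 0.1376 0.056 ]
top (240, 210.4) 0.056 [0.5582 0.0916 0.056 ]
scene (330, 220.5) 0.056 [0.5592 0.0929 0.056 ]
scene (345, 224.5) 0.056 [0.5625 0.1363 0.056 ]
scene (330, 226.7) 0.085 [0.6106 0.0995 0.085 ]
scene (330, 229.3) 0.085 [0.62   0.1012 0.085 ]
scene (330, 229.3) 0.079 [0.6143 0.1008 0.079 ]
```

```bash
cat >> h.py <<'E'
YP=-0.1766; PC=np.array([.572,-.227])
def rz(a): return np.array([[np.cos(a),-np.sin(a),0],[np.sin(a),np.cos(a),0],[0,0,1]])
RP=rz(YP)
def pl(x,y,ztip): # plate-frame mm, world fingertip height m -> TCP
    return np.r_[PC+RP[:2,:2]@np.array([x,y])/1e3, ztip+.097]
DY=RP@np.c_[[0,0,-1],[0,1,0],[1,0,0]]  # down, jaws along plate y
DX=RP@np.c_[[0,0,-1],[1,0,0],[0,-1,0]] # jaws along plate x
def inplate(): 
    p=np.array(robot.current_eef_pos()); return (RP[:2,:2].T@(p[:2]-PC)*1e3).round(1)
E
python3 - <<'E'
from h import *
print(np.linalg.det(DY),np.linalg.det(DX))
robot.reach(pl(-55,-35,.16),DY); robot.gripper_to(.06,20)
robot.move_linear(pl(-55,-35,.024),rate=.2)
f0=np.array(robot.current_contact_force())
g=robot.move_linear(pl(10,-35,.024),rate=.06,guard=25); print(g,inplate(),np.array(robot.current_contact_force())-f0)
if not g:
    g=robot.move_linear(pl(30,-35,.024),rate=.025,guard=16); print(g,inplate(),np.array(robot.current_contact_force())-f0)
print(robot.current_clock())
E
```

```text
1.0 1.0
False [ 10.3 -35.3] [-2.81417949 -0.83494639  2.34146973]
True [ 23.7 -35. ] [ 0.90968521 -0.55734054 -0.01605077]
7.0167
```

```bash
python3 - <<'E'
from h import *
robot.move_linear(pl(15,-35,.024),rate=.1)
robot.move_linear(pl(15,-35,.10),rate=.25); robot.gripper_to(0)
robot.move_linear(pl(53,-128,.10),rate=.3)
robot.move_linear(pl(53,-128,.026),rate=.2)
g=robot.move_linear(pl(53,-50,.026),rate=.06,guard=25); print(g,inplate())
if not g:
    g=robot.move_linear(pl(53,-30,.026),rate=.025,guard=16); print(g,inplate())
robot.move_linear(pl(53,-60,.026),rate=.15)
robot.move_linear(pl(53,-60,.11),rate=.25)
robot.gripper_to(.06)
robot.move_linear(pl(5,35,.11),rate=.3)
robot.move_linear(pl(5,35,.024),rate=.2)
g=robot.move_linear(pl(30,35,.024),rate=.025,guard=14); print(g,inplate())
robot.move_linear(pl(5,35,.024),rate=.15)
robot.move_linear(pl(5,35,.16),rate=.25)
robot.gripper_to(.08)
robot.move_linear(pl(-60,-60,.25),rate=.4)
print(robot.current_clock())
a=[]
for n,b in {"top":(330,175,392,230),"scene":(165,175,245,245)}.items():
    c=robot.read_camera(n); x0,y0,x1,y1=(290,160,390,250) if n=="top" else (170,170,280,260)
    a.append(cv2.resize(c["image"][y0:y1,x0:x1,::-1],(390,340),interpolation=cv2.INTER_CUBIC))
    ps=[t[2] for t in blobs(yellow(c["image"]),3,(296,165,392,250) if n=="top" else (165,175,275,255))]
    P=cast(c,ps,.06)[:,:2]; print(n,((P-PC)@RP[:2,:2]*1e3).round(1).tolist())
cv2.imwrite("pics/sq.png",np.hstack(a))
E
```

```text
False [ 53.1 -49.5]
True [ 52.9 -37.1]
True [23.8 35. ]
17.4
top [[53.7, 77.0], [53.6, 49.4], [53.6, 21.9], [54.1, -6.2]]
scene [[53.4, -7.1], [53.8, 19.4], [53.5, 47.8], [54.0, 76.1], [204.8, -10.6], [217.4, 12.6]]
```

View pics/sq.png

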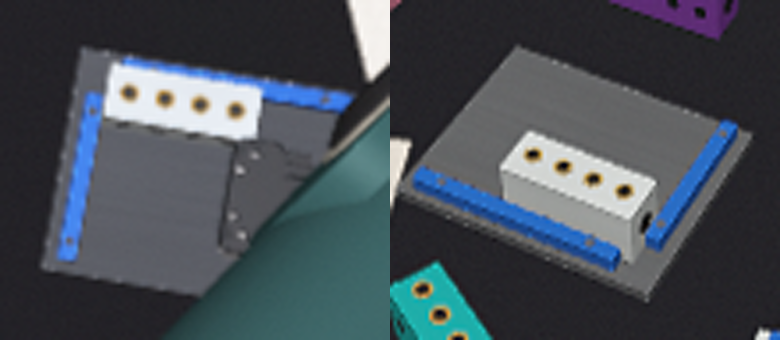

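The block is flush: ports are centred at plate (53.7, 35), and the push stops agree. Next I'll grasp it and carry it to above the nest.

```bash
cat >> h.py <<'E'
YN=-0.066; NC=np.array([.5935,.1146,.06])
RN=rz(YN)@np.c_[[np.cos(np.pi/6),0,.5],[0,1,0],[-.5,0,np.cos(np.pi/6)]]
TN=RN@np.c_[[0,0,-1],[1,0,0],[0,-1,0]]
def ne(x,y,z,h=.119): return NC+RN@np.array([x/1e3,y/1e3,z/1e3+h]) # block origin in nest frame, mm
E
python3 - <<'E'
from h import *
print(robot.inverse_kinematics(ne(0,0,60),TN),robot.inverse_kinematics(ne(0,0,0),TN))
robot.reach(pl(53.4,35,.16),DX)
robot.move_linear(pl(53.4,35,.032),rate=.15)
robot.gripper_to(.03,40); print("gap",robot.current_finger_gap())
robot.move_linear(pl(53.4,35,.13),rate=.15)
robot.reach(ne(0,0,70),TN)
print("gap",robot.current_finger_gap(),robot.current_clock(),np.round(robot.current_eef_pos(),4),ne(0,0,70).round(4))
robot.move_linear(ne(0,0,30),rate=.15)
a=[]
for n in("top","scene"):
    c=robot.read_camera(n); x0,y0=(195,150) if n=="top" else (285,140)
    a.append(cv2.resize(c["image"][y0:y0+130,x0:x0+100,::-1],(400,520),interpolation=cv2.INTER_CUBIC))
cv2.imwrite("pics/above.png",np.hstack(a))
E
```

```text
[-1.40636511  0.47078333  1.21851939  2.26072451 -0.91035309  0.30627979
  0.41808627] [-1.10793289  0.51820618  0.89612572  2.22295351 -1.1624559   0.19523117
  0.66297592]
gap 0.043615640124541145
gap 0.04369684289304119 22.7917 [0.4998 0.1202 0.224 ] [0.4992 0.1208 0.2237]
```

View pics/above.png

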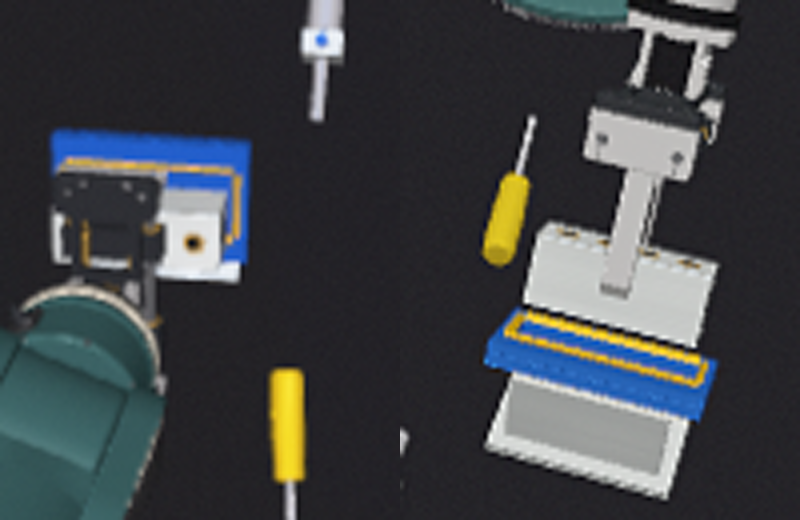

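```bash
python3 - <<'E'
from h import *
robot.move_linear(ne(0,0,15),rate=.1)
c=robot.read_camera("scene"); x0,y0=300,190
cv2.imwrite("pics/low.png",cv2.resize(c["image"][y0:y0+60,x0:x0+75,::-1],(750,600),interpolation=cv2.INTER_CUBIC))
K=np.array(c["camera_matrix"]);R=np.array(c["orientation"]);o=np.array(c["origin"])
for p in [(22,60,15),(22,-60,15),(22,60,65),(22,-60,65),(29,67.5,12),(29,-67.5,12),(-29,67.5,12),(-29,-67.5,12)]:
    q=K@R.T@(NC+RN@(np.array(p)/1e3)-o); print(p,((q[:2]/q[2]-[x0-.5,y0-.5])*10).round())
E
```

```text
(22, 60, 15) [579. 429.]
(22, -60, 15) [147. 315.]
(22, 60, 65) [622. 253.]
(22, -60, 65) [185. 142.]
(29, 67.5, 12) [601. 453.]
(29, -67.5, 12) [114. 325.]
(-29, 67.5, 12) [622. 397.]
(-29, -67.5, 12) [155. 276.]
```

View pics/low.png

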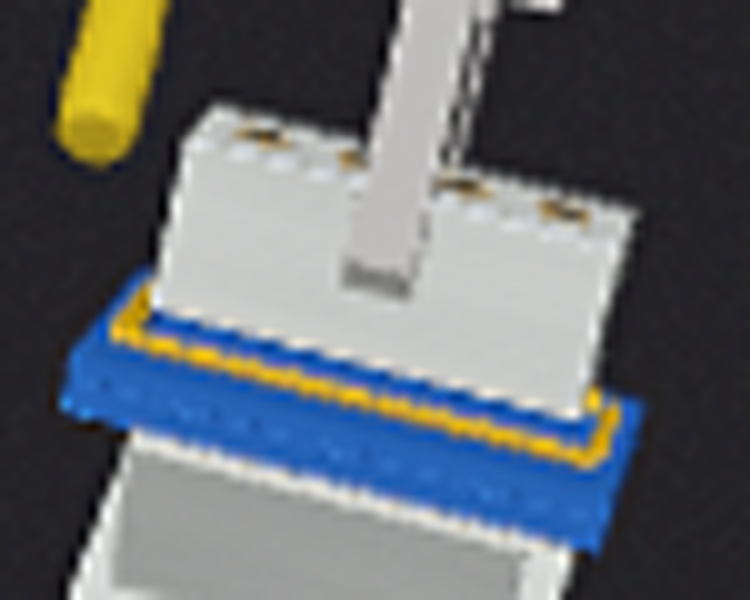

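Relative to the lip, the block's near lower edge runs (152,310)–(590,418) and the yellow rim (112,335)–(600,460). That matches the projected model to 1–2 mm, so I'll descend with a guard.

```bash
python3 - <<'E'
from h import *
f0=np.array(robot.current_contact_force())
for z in (10,7,4,2,0,-2,-4):
    g=robot.move_linear(ne(0,0,z),rate=.03,guard=12)
    p=RN.T@(np.array(robot.current_eef_pos())-NC)*1e3-[0,0,119]
    print(z,g,p.round(1),"F nest",(RN.T@(np.array(robot.current_contact_force())-f0)).round(1),np.round(robot.current_moment(),1),robot.current_clock())
    if g: break
c=robot.read_camera("scene"); x0,y0=300,190
cv2.imwrite("pics/in.png",cv2.resize(c["image"][y0:y0+60,x0:x0+75,::-1],(750,600),interpolation=cv2.INTER_CUBIC))
E
```

```text
10 False [ 0.1  0.1 10.4] F nest [-0.1  0.5  0.4] [0.  1.1 0. ] 24.025
7 False [ 0.  -0.   7.2] F nest [ 0.8 -0.5  0.9] [-0.   1.1 -0. ] 24.275
4 False [ 0.  -0.1  4.1] F nest [ 0.3 -0.5  1.1] [ 0.   1.1 -0. ] 24.525
2 False [-0. -0.  2.] F nest [ 0.1 -0.1 -0. ] [-0.   1.1  0. ] 24.775
0 False [-0. -0. -0.] F nest [-0.6 -0.8  0.4] [0.  1.1 0. ] 25.025
-2 False [ 0.1 -0.  -1.7] F nest [-1.2 -0.6 17.6] [-0.1  1.5  0.1] 25.275
-4 False [ 0.   0.  -3.5] F nest [-2.2 -0.7 36. ] [-0.1  2.1  0. ] 25.525
```

View pics/in.png

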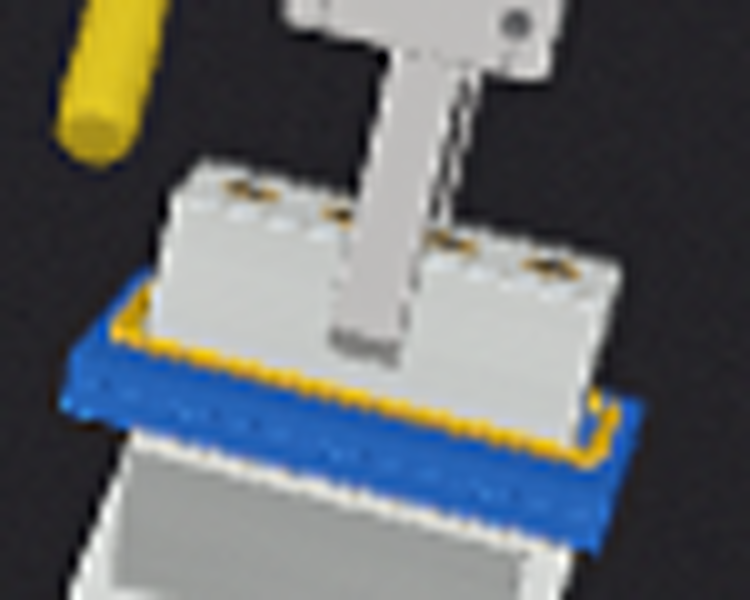

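It is seated: the floor reaction began at about z = 0 and lateral force is small. Relax, release, retreat and check.

```bash
python3 - <<'E'
from h import *
robot.move_linear(ne(0,0,-.8),rate=.03); robot.pause(.4)
robot.gripper_to(.065); robot.pause(.3)
print(robot.current_finger_gap())
robot.move_linear(ne(0,0,70),rate=.12)
robot.move_linear(ne(-80,0,160),rate=.25)
robot.reach([.35,-.25,.35],DX); robot.pause(.3)
a=[]
for n in("top","scene"):
    c=robot.read_camera(n); x0,y0=(195,165) if n=="top" else (295,185)
    a.append(cv2.resize(c["image"][y0:y0+70,x0:x0+80,::-1],(400,350),interpolation=cv2.INTER_CUBIC))
    ps=[t[2] for t in blobs(yellow(c["image"]),3,(205,180,262,212) if n=="top" else (305,195,368,240)) if t[0]<30]
    K=np.array(c["camera_matrix"]);R=np.array(c["orientation"]);o=np.array(c["origin"])
    # rays onto the block's expected top plane (nest z=50 mm)
    for p in ps:
        d=RN.T@R@np.linalg.inv(K)@np.r_[p,1]; oo=RN.T@(o-NC); print(n,((oo+d*(.05-oo[2])/d[2])*1e3).round(1))
cv2.imwrite("pics/end.png",np.hstack(a)); print(robot.current_clock(),np.round(robot.current_contact_force(),1))
E
```

```text
0.06482523576643656
top [31.2 56.6 50. ]
top [43.7 16.4 50. ]
top [ 43.6 -44.8  50. ]
top [-2.5 41.4 50. ]
top [-2.7 13.9 50. ]
top [ -3.  -14.4  50. ]
top [ -2.  -42.4  50. ]
scene [ -5.5 -39.3  50. ]
scene [ -1.  -11.6  50. ]
scene [-1.6  9.9 50. ]
scene [-3.8 42.4 50. ]
32.675 [0.3 0.1 0.3]
```

View pics/end.png

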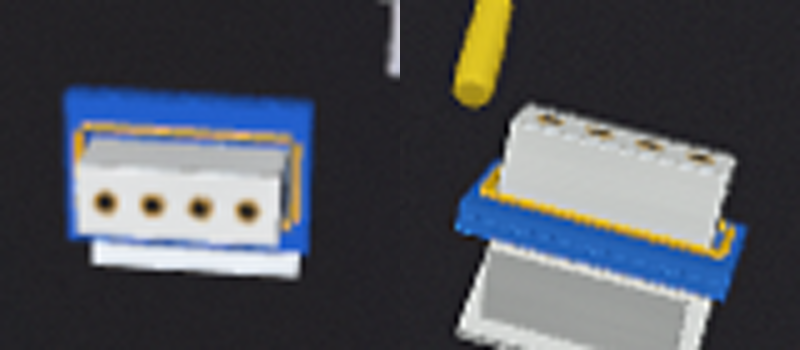

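```bash
python3 -c "
from cell import robot
robot.close_job()"
```

```text
the job is handed in; nothing more can be done
```

The block is in the long pocket, port side up and released, and the job was handed in at about 33 s on the robot's clock (limit 67 s). The interface gave no verdict, so what follows is from my own checks.

- **Squaring:** I pushed the block against the long fence, then the end fence, then the long fence again, stopping on force each time. The stops were within 1 mm of the flush position. The ports then measured about (53.7, 35) mm in the plate frame, against a target of (53, 35).
- **Picking and seating:** I gripped it above the fence at 40 N (gap 43.6 mm, as expected for a 44 mm block). It went into the nest with almost no sideways force. The floor pushed back at about the expected depth, and I pressed to 36 N. I held it there about 0.4 s before letting go.
- **Final position:** The ports measure about 2.5–3 mm down the slope and about 0.5 mm along the pocket from its centre, within the 5 mm limit. This fits the block resting on the lower wall with its 3 mm play. The tool force was near zero with the arm clear.
- **Weaker checks:**
  - Scene-camera ports scattered by 2–3 mm because they were seen almost edge-on.
  - The two views put the nest centre about 2–3 mm apart, so I used a middle value.
  - One guard did not trigger during the descent, because each short step restarted it, which is how the force reached 36 N.
- **Bystanders:** I never moved the arm near the screwdriver, bottle or air cylinder, but I did not measure their positions again at the end.

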